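# Row up the reagent bottles and hold the cam lift at its top

## Robot

A 6-joint arm with a two-finger parallel gripper is mounted at the origin on a cart in front of the work surface, level with it; the furniture and walls round the work are solid. World frame = base frame: x ahead of the robot, y to its left, z up, the work surface at z = 0. Lengths are in m, angles in rad, forces in N, time in s.
With the tool pointing down it reaches from about 0.35 to 0.775 m from the base axis. Payload 5.5 kg.
Tool frame: the origin (TCP) lies at the very end of the fingers, on their centre line; the grasp point (between the pads) lies 19 mm behind it; z points along the fingers, y is the line along which they close (so a half turn about z gives the same grasp; the last joint's range is limited). The gripper opens to 85 mm and grips with 20 to 120 N. Pads are 22 mm wide; open, the fingers measure 114 mm over their backs; the gripper's body (76 mm by 85 mm) begins 54 mm behind the grasp point. The pads swing forward as they close: fully open they stand 13 mm farther back than shut.
Start: joints at [1.073, 0.313, 0.046, 1.304, 0, 1.431], TCP at [0.201, 0.539, 0.231] pointing down, gripper open.
Joint ranges: [-2.76, 2.76], [-0.86, 1.69], [-1.03, 1.26], [-2.2, 2.34], [-1.47, 1.5], [-3.14, 3.14]. Speed limits (rad/s): [2.57, 2.57, 3.14, 3.14, 3.14, 3.14].

## Interface

Orientations are given as a unit quaternion [w, x, y, z].
In Python, from workcell import env, read_camera, get_calibration gives the robot as it stands.
- The arm moves only by the tool jog_arm, never from a script. Its argument "motion" is one flat list of numbers, 7 for each row, row after row: the shift along the tool's x, y, z as a fraction of full scale, then the turn, a rotation vector about the tool's x, y, z as a fraction of full scale, then the opening, from 0 (shut) to 1 (fully open). In form: [x, y, z, wx, wy, wz, grip, x, y, z, wx, wy, wz, grip, ...]. A call has 1 to 12 rows; each row is the pose to reach, as a shift and turn from the pose commanded when the call began, along the tool's axes at that moment; what a row does not reach only later rows make up. Full scale, the value 1, is 0.2 m for a shift and 90 degrees for a turn. A row lasts 1/8 s, in which the tool goes at most 62.5 mm and 10.7 degrees, less where a joint would pass 70% of its speed; a pose out of reach is approached as far as the arm can. A call with a number of a shift or a turn outside -1 to 1 is refused whole. A call with a gripper value outside its range is refused whole. The fingers move at their own pace and stop on an object; "newtons" is the grip in N (left out, the last holds). Time passes only in rows, so rows that repeat a pose let the fingers close. It gives the time, the measured TCP pose, the force, the opening and the grip force at its end, in the units of the state.
- env.get_state(): the state, without advancing time (a new reading comes with each control period).
- read_camera(name): name is "side" or "top" or "wrist"; returns the picture (420x560x3 uint8, red, green, blue); there is no depth.
- get_calibration(name): a dict with "fx", "fy", "cx", "cy" (pixels), "world_from_camera" (4x4, takes a point from camera to world coordinates). Camera axes: x right, y down, z forward; pixel columns grow to the right and rows downward; lengths in m; the calibration is good to about 2 mm. A picture is of the moment at which its call begins: read the wrist's pose just before it. get_calibration takes no time and is no camera call; for the wrist camera it gives the pose at the moment of the call.
- env.hand_in(): hands the job in; it is judged then, once.
The state is a dict: "clock": time; "joint_pos": joint angles; "qvel": joint speeds; "tau": joint torques, N m; "tcp_pos": TCP position; "orientation": TCP orientation; "wrist_force": force on the tool from outside, world axes, zero at the start; "ft_torque": the same for the moment, N m; "finger_gap": finger opening in m; "grip_force": force on a finger pad.
Only numpy, scipy, OpenCV 4.12 (cv2) and the standard library are available. Lean on these libraries where they do the work, as an engineer would, in place of code of your own. Each camera call takes 0.05 s, during which the arm holds its last target. There are 200 camera calls.

## Task

Take the two small white-capped reagent bottles that stand alone near the front of the bench, one to the left and one to the right of the small cam-lift stage (not those at the back), and stand them upright on the two empty pads of the stage, centred, so that they make one neat row with the bottle already there. Then, without disturbing the row, swing the stage's lever up until the cam lifts the stage to its highest point, which is where the lever stands straight up (further on the stage sinks again). A spring pulls the lever back, so keep hold of the lever there: finish while still holding it. Do not knock over any bottle, and leave the timer, the tape roll and the petri dish alone.

Things in the scene. Friction and masses are not known exactly. Their poses are not given: they have to be found in the camera images.
- fixture: frame of the cam-lift stage, fixed to the bench: aluminium base plate 160 x 290 x 10 mm with two grey bearing blocks 52 mm high. Origin on the bench, straight below the cam shaft. y runs along the row of bottles and the shaft (lever on the -y end), x across the row, away from the lever's knob at rest; z up. In this frame the stage is centred at x 0, y +40 mm; the lever swings in the plane y = -135 mm
- reader_bar (a point): centre of the grey reader bar that stands behind the row, part of the frame: 16 x 220 x 26 mm, at x = +90 mm in the fixture's frame, its top 125 mm above the bench. Between it and the stage stand two guide columns, 12 mm thick and 108 mm high, at x = +58 mm
- place_left (a point): centre of the first round black pad (52 mm across, flush) on the stage plate (76 mm across the row, 200 mm along it). At rest the stage top is 66 mm above the bench; the cam raises it by up to 11.6 mm. bottle_a stands here. Axes as those of the fixture
- place_middle (a point): centre of the middle pad, empty at the start, 62 mm from place_left along the fixture's -y
- place_right (a point): centre of the last pad, empty at the start, 62 mm further on, nearest the lever
- bottle_a: white-capped reagent bottle, 48 mm in diameter, 105 mm high, straight body up to about 65 mm, then a shoulder and a ribbed cap 26 mm across from 89 mm up; about 0.1 kg. It already stands on the first pad. Origin at the centre of its underside, z up
- bottle_b: an identical bottle standing loose on the bench to the left front; origin at the centre of its underside. It may go on either empty pad
- bottle_c: an identical bottle standing loose on the bench on the right; origin at the centre of its underside. It may go on either empty pad
- cam (a joint): angle of cam shaft and lever, 0 (rest) to 2.0 rad (stop). At 0 the lever leans 1.30 rad from upright to the fixture's -x; as the angle grows it swings up and over towards +x, about the fixture's y. Highest lift at 1.30: lever upright, knob straight above the pivot. A return spring and the stage's weight (2 to 6 N at the knob) swing it back to 0 when let go
- lever_knob (a point): centre of the black barrel knob on the end of the lever (steel rod, 10 mm thick), 110 mm from the pivot: a drum 28 mm in diameter, 26 mm long, its axis along the fixture's y; 63 mm above the bench at rest, 144 mm at the highest lift. It can be pinched from above by its flat ends, fingers closing along the fixture's y, and turns between them along its arc
- lever_pivot (a point): point of the shaft axis in the lever's plane, 34 mm above the bench; does not move
- timer: bystander: white bench timer 62 x 62 x 19 mm, lying loose; origin at the centre of its underside
- tape: bystander: roll of tape 104 mm across, 25 mm high, lying loose; origin at the centre of its underside
- petri: bystander: clear petri dish 64 mm across, 12 mm high, loose; origin at the centre of its underside
There are look-alikes about, which are no part of the job. What is shaped like the bottle_b but red is not meant. What is shaped like the bottle_c but yellow is not meant.

How it is judged:
By the outcome, as a careful person would: the job done as asked, in the order asked, and still so for the second after the job is handed in, while the arm keeps its last pose, push and grip.
It also fails if it takes over 70 s, if anything falls off the work surface, if the arm or the gripper's body presses on something with over 40 N, if the wrist force passes 120 N, or if a joint passes its speed limit or range.

## Working session

There is one attempt and no reset: what is moved stays moved. The work goes in short steps, Python scripts to look and compute and a tool call to move; the robot and the scene stay as the last step left them, time stands still between calls to the robot, and variables do not carry over. Pictures are saved under pics/ and viewed, at most 10 in all, crops included, and the job is handed in when it is done.

Besides the shell and the picture viewer there is one more tool, called after ">>>" as name(argument=value, ...) on one line, values as JSON. jog_arm: Moves the arm, as the interface text tells. Shift numbers are shares of 0.2 m and turn numbers shares of 90 degrees, none past 1 either way. Its arguments: {"type":"object","properties":{"motion":{"type":"array","items":{"type":"number"}},"newtons":{"type":"number"}},"required":["motion"]}

```bash
ls; mkdir -p pics
python3 - <<'E'
from workcell import env, read_camera, get_calibration
import cv2,numpy as np
for n in ("top","side"):
    cv2.imwrite(f"pics/{n}0.png",read_camera(n)[:,:,::-1]); c=get_calibration(n); print(n,c["fx"],c["fy"],c["cx"],c["cy"],np.round(c["world_from_camera"],4).tolist())
s=env.get_state(); print(s)
E
```

```text
pics
top 381.37212659505695 381.37212659505695 283.5912476403801 213.85172514552312 [[0.0206, -0.9968, 0.0778, 0.4845], [-0.9997, -0.0213, -0.008, 0.0204], [0.0096, -0.0776, -0.9969, 1.0132], [0.0, 0.0, 0.0, 1.0]]
side 442.60502884242726 442.60502884242726 282.85050698342087 209.9358233998919 [[0.9983, 0.0183, -0.0549, 0.6276], [0.0577, -0.4006, 0.9144, -1.0333], [-0.0053, -0.9161, -0.401, 0.5448], [0.0, 0.0, 0.0, 1.0]]
{'clock': 0.1, 'joint_pos': array([ 1.07337597e+00,  3.13931545e-01,  4.50959814e-02,  1.30359976e+00,
       -3.50349249e-05,  1.43118263e+00]), 'qvel': array([-0.00046386, -0.00102935,  0.00446414, -0.00056799, -0.00012886,
       -0.00058962]), 'tau': array([ 1.97893307e-03, -4.81726277e+01,  2.99244153e+01,  1.27064230e-02,
       -7.58307874e-05, -1.52076291e-05]), 'tcp_pos': array([0.20118409, 0.53817023, 0.23049588]), 'orientation': array([-2.39995891e-04,  1.77950440e-01,  9.84039110e-01, -7.83762025e-04]), 'wrist_force': array([0.14203407, 0.78016244, 0.30704684]), 'ft_torque': array([ 0.02488726, -0.02428766, -0.04078875]), 'grip_force': 0.0, 'finger_gap': 0.08545960974469365}
```

View pics/top0.png

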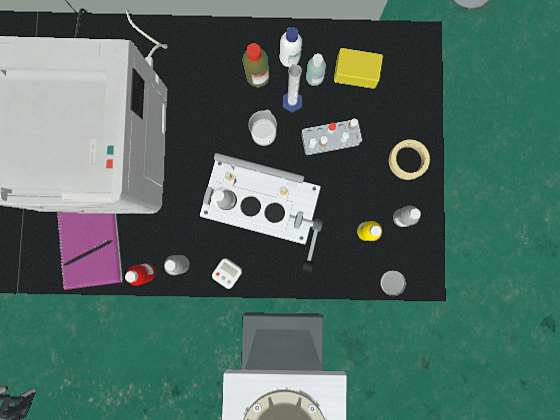

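View pics/side0.png

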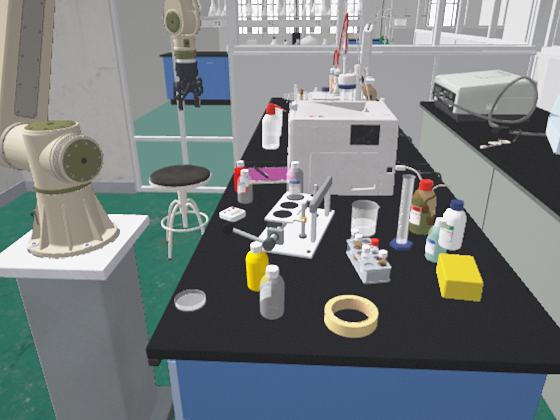

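The top view shows bottle_b at about (176,264), bottle_c at (407,216), the pads at (250,206) and (275,212), and the knob at (308,267). I'll zoom in for finer pixel positions.

Run:
```python
import cv2
i=cv2.imread("pics/top0.png"); 
a=cv2.resize(i[140:300,190:340],None,fx=3.6,fy=3.6,interpolation=cv2.INTER_CUBIC)
b=cv2.resize(i[240:290,150:200],None,fx=5.2,fy=5.2,interpolation=cv2.INTER_CUBIC)
c=cv2.resize(i[190:240,380:430],None,fx=5.2,fy=5.2,interpolation=cv2.INTER_CUBIC)
import numpy as np
o=np.zeros((576,800,3),np.uint8); o[:,:540]=a; o[:260,540:]=b; o[280:540,540:]=c
cv2.imwrite("pics/crop0.png",o)
```

```text
(no output)
```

View pics/crop0.png

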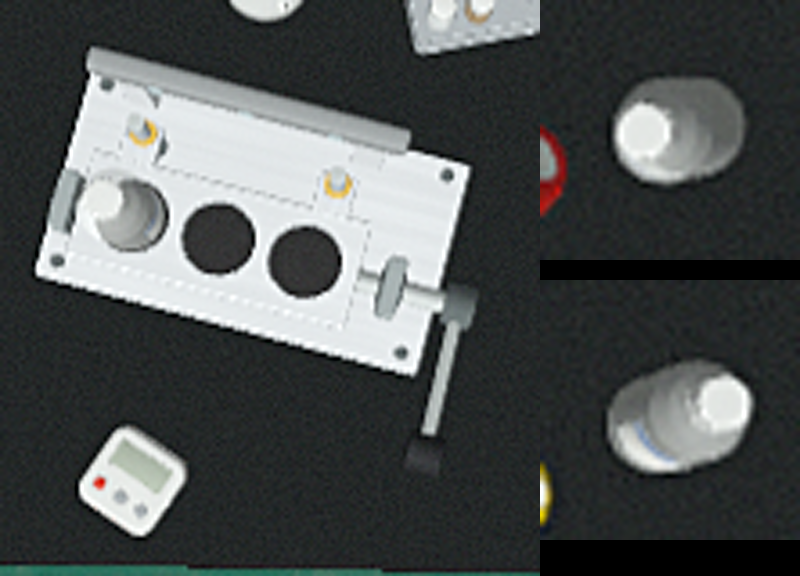

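```bash
cat > h.py <<'E'
import numpy as np
from workcell import env, read_camera, get_calibration
def ray(c,u,v,z):
    T=np.array(c["world_from_camera"]); d=T[:3,:3]@[(u-c["cx"])/c["fx"],(v-c["cy"])/c["fy"],1]; o=T[:3,3]
    return o+d*(z-o[2])/d[2]
def proj(c,p):
    T=np.array(c["world_from_camera"]); q=T[:3,:3].T@(np.array(p)-T[:3,3]); return np.array([c["fx"]*q[0]/q[2]+c["cx"],c["fy"]*q[1]/q[2]+c["cy"]])
E
python3 - <<'E'
from h import *
from scipy.optimize import least_squares
c=get_calibration("top")
A=lambda x,y:((x+.5)/3.6-.5+190,(y+.5)/3.6-.5+140)
B=lambda x,y,u,v:((x+.5)/5.2-.5+u,(y+.5)/5.2-.5+v)
P={"mid":(A(218,239),.066),"right":(A(305,262),.066),"a":(A(104,198),.171),"knob":(A(424,455),.07),"FL":(A(36,276),.01),"FR":(A(415,376),.01),"BR":(A(470,165),.01),"b":(B(102,130,150,240),.105),"c":(B(183,122,380,190),.105),"barL":(A(88,60),.115),"barR":(A(410,140),.115)}
W={k:ray(c,*p,z) for k,(p,z) in P.items()}
for k,w in W.items(): print(k,np.round(w,4), np.hypot(*w[:2]).round(3))
F={"mid":(0,.04),"right":(0,-.022),"a":(0,.102),"knob":(-.106,-.135)}
def f(p,ks=F):
    C,S=np.cos(p[2]),np.sin(p[2]); 
    return np.concatenate([np.array([p[0]+C*F[k][0]-S*F[k][1],p[1]+S*F[k][0]+C*F[k][1]])-W[k][:2] for k in F])
r=least_squares(f,[.5,0,0]); print(r.x,r.fun.round(4))
C,S=np.cos(r.x[2]),np.sin(r.x[2])
for k in W: d=W[k][:2]-r.x[:2]; print(k,"fix",np.round([C*d[0]+S*d[1],-S*d[0]+C*d[1]],4))
E
```

```text
mid [0.5761 0.0965 0.066 ] 0.584
right [0.5615 0.0359 0.066 ] 0.563
a [0.5899 0.159  0.171 ] 0.611
knob [ 0.4308 -0.0483  0.07  ] 0.433
FL [0.5515 0.2331 0.01  ] 0.599
FR [ 0.4844 -0.0452  0.01  ] 0.486
BR [ 0.6404 -0.0833  0.01  ] 0.646
b [0.4296 0.2803 0.105 ] 0.513
c [ 0.564  -0.3013  0.105 ] 0.639
barL [0.6887 0.1819 0.115 ] 0.712
barR [ 0.6399 -0.0325  0.115 ] 0.641
[ 0.56620035  0.05818736 -0.236911  ] [-0.0006  0.0006 -0.0004  0.0009  0.0003 -0.0016  0.0007  0.0001]
mid fix [0.0007 0.0396]
right fix [ 0.0006 -0.0228]
a fix [-0.0007  0.1035]
knob fix [-0.1066 -0.1353]
FL fix [-0.0553  0.1666]
FR fix [-0.0553 -0.1197]
BR fix [ 0.1053 -0.1201]
b fix [-0.1849  0.1838]
c fix [ 0.0822 -0.3499]
barL fix [0.09  0.149]
barR fix [ 0.0929 -0.0709]
```

```bash
cat >> h.py <<'E'
from scipy.spatial.transform import Rotation as Ro
FX=np.array([.5662,.0582]); YAW=-.2369
def fix(x,y): C,S=np.cos(YAW),np.sin(YAW); return FX+[C*x-S*y,S*x+C*y]
def go(xy,z,yaw=None,s=None):
    "fractions to reach TCP xy,z with tool down, tool y at world angle yaw"
    s=s or env.get_state(); q=s["orientation"]; R=Ro.from_quat(np.roll(q,-1))
    t=R.inv().apply(np.r_[xy,z]-s["tcp_pos"])/.2
    w=np.zeros(3)
    if yaw is not None:
        yv=np.array([np.cos(yaw),np.sin(yaw),0]); zv=np.array([0,0,-1.]); T=Ro.from_matrix(np.c_[np.cross(yv,zv),yv,zv]); w=(R.inv()*T).as_rotvec()/(np.pi/2)
    return np.r_[t,w].round(3).tolist()
E
python3 -c "
from h import *
print(go([.4296,.2803],.24,YAW),go([.33,.40],.24,YAW))"
```

```text
[-1.521, -0.808, -0.046, -0.001, 0.001, 0.923] [-0.845, -0.422, -0.047, -0.001, 0.001, 0.923]
```

>>> jog_arm(motion=[-0.2, -0.1, -0.045, 0, 0, 0.115, 1, -0.4, -0.2, -0.045, 0, 0, 0.23, 1, -0.6, -0.3, -0.045, 0, 0, 0.345, 1, -0.845, -0.422, -0.045, 0, 0, 0.46, 1, -0.845, -0.422, -0.045, 0, 0, 0.575, 1, -0.845, -0.422, -0.045, 0, 0, 0.69, 1, -0.845, -0.422, -0.045, 0, 0, 0.805, 1, -0.845, -0.422, -0.045, 0, 0, 0.923, 1, -0.845, -0.422, -0.045, 0, 0, 0.923, 1, -0.845, -0.422, -0.045, 0, 0, 0.923, 1], newtons=40)

```text
clock: 1.35
tcp_pos: [0.33, 0.4003, 0.2401]
orientation: [-0.0, 0.785, 0.62, -0.0]
wrist_force: [0.2, -0.0, -0.2]
finger_gap: 0.0857
grip_force: 0.0
```

```bash
python3 -c "
from h import *
s=env.get_state();print(s['clock'],s['tcp_pos'],s['joint_pos'].round(2))
print(go([.4296,.2803],.2,YAW),go([.4296,.2803],.038,YAW))"
```

```text
1.35 [0.33001233 0.4003063  0.24008787] [ 0.73  0.2  -0.08  1.29  0.    2.53]
[-0.468, 0.623, 0.2, -0.0, 0.0, 0.002] [-0.468, 0.624, 1.01, -0.0, 0.0, 0.002]
```

>>> jog_arm(motion=[-0.15, 0.2, 0, 0, 0, 0, 1, -0.3, 0.4, 0, 0, 0, 0, 1, -0.468, 0.623, 0, 0, 0, 0, 1, -0.468, 0.623, 0, 0, 0, 0, 1, -0.468, 0.623, 0, 0, 0, 0, 1])

```text
clock: 1.98
tcp_pos: [0.4291, 0.2801, 0.2402]
orientation: [-0.0, 0.786, 0.619, -0.0]
wrist_force: [-0.1, -0.0, -0.6]
finger_gap: 0.0854
grip_force: 0.0
```

Run:
```python
from h import *
import cv2
c=get_calibration("wrist"); i=read_camera("wrist"); cv2.imwrite("pics/w1.png",i[:,:,::-1])
print(env.get_state()['tcp_pos'],proj(c,[.4296,.2803,.105]),proj(c,[.4296,.2803,0]),np.round(c["world_from_camera"],3).tolist())
```

```text
[0.42873727 0.28059536 0.24023832] [284.31438982 197.22645415] [283.90366778 172.15604647] [[0.972, -0.222, -0.077, 0.448], [-0.235, -0.918, -0.319, 0.363], [0.0, 0.328, -0.945, 0.383], [0.0, 0.0, 0.0, 1.0]]
```

View pics/w1.png

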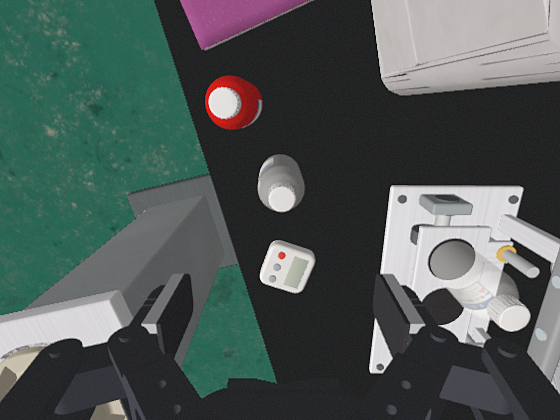

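The wrist view shows bottle_b's cap at (283,197), against a predicted (284,197). I'll descend and grip.

>>> jog_arm(motion=[0, 0, 0.25, 0, 0, 0, 1, 0, 0, 0.5, 0, 0, 0, 1, 0, 0, 0.75, 0, 0, 0, 1, 0, 0, 0.9, 0, 0, 0, 1, 0, 0, 1, 0, 0, 0, 1, 0, 0, 1, 0, 0, 0, 1, 0, 0, 1, 0, 0, 0, 0.3, 0, 0, 1, 0, 0, 0, 0.3, 0, 0, 1, 0, 0, 0, 0.3, 0, 0, 1, 0, 0, 0, 0.3, 0, 0, 1, 0, 0, 0, 0.3, 0, 0, 1, 0, 0, 0, 0.3], newtons=30)

```text
clock: 3.52
tcp_pos: [0.4297, 0.2808, 0.0417]
orientation: [-0.0, 0.786, 0.619, 0.001]
wrist_force: [-2.6, 1.0, 6.4]
finger_gap: 0.0473
grip_force: 30.0
```

>>> jog_arm(motion=[0, 0, -0.1, 0, 0, 0, 0.3, 0, 0, -0.3, 0, 0, 0, 0.3, 0, 0, -0.5, 0, 0, 0, 0.3, 0, 0, -0.7, 0, 0, 0, 0.3, 0, 0, -0.9, 0, 0, 0, 0.3, 0, 0, -1, 0, 0, 0, 0.3, 0, 0, -1, 0, 0, 0, 0.3])

```text
clock: 4.4
tcp_pos: [0.4304, 0.2806, 0.2423]
orientation: [0.001, 0.786, 0.619, 0.002]
wrist_force: [0.9, 0.8, -0.8]
finger_gap: 0.0471
grip_force: 31.1
```

```bash
python3 -c "
from h import *
s=env.get_state();print(s['tcp_pos'],s['wrist_force'],s['finger_gap'])
print(fix(0,.04),go(fix(0,.04),.24,YAW))"
```

```text
[0.4303946  0.28055774 0.24233   ] [ 0.90434289  0.82191014 -0.84169022] 0.04706377182617297
[0.57558761 0.09708281] [-0.721, 0.921, 0.013, 0.002, -0.002, -0.0]
```

>>> jog_arm(motion=[-0.12, 0.15, 0, 0, 0, 0, 0.3, -0.24, 0.3, 0, 0, 0, 0, 0.3, -0.36, 0.46, 0, 0, 0, 0, 0.3, -0.48, 0.61, 0, 0, 0, 0, 0.3, -0.6, 0.77, 0, 0, 0, 0, 0.3, -0.72, 0.92, 0, 0, 0, 0, 0.3, -0.72, 0.92, 0, 0, 0, 0, 0.3, -0.72, 0.92, 0, 0, 0, 0, 0.3])

```text
clock: 5.4
tcp_pos: [0.5735, 0.097, 0.239]
orientation: [-0.001, 0.786, 0.618, -0.001]
wrist_force: [0.2, 0.5, -1.2]
finger_gap: 0.0476
grip_force: 31.1
```

Run:
```python
from h import *
import cv2
s=env.get_state();print(s['tcp_pos'],s['orientation'])
print(go(fix(0,.04),.111,YAW))
c=get_calibration("wrist"); i=read_camera("wrist"); cv2.imwrite("pics/w2.png",i[:,:,::-1])
p=s['tcp_pos']
for y in (.102,.04,-.022): print(proj(c,np.r_[fix(0,y),.066]).round(1),proj(c,np.r_[fix(0,y),.171]).round(1))
```

```text
[0.57346565 0.0970356  0.2389556 ] [-0.0009271   0.78582534  0.6184471  -0.00092691]
[0.003, 0.012, 0.64, -0.002, 0.0, -0.0]
[286.2 123.3] [287.6 135.1]
[286.  186.2] [287.2 224.5]
[285.9 241.7] [286.9 299.1]
```

View pics/w2.png

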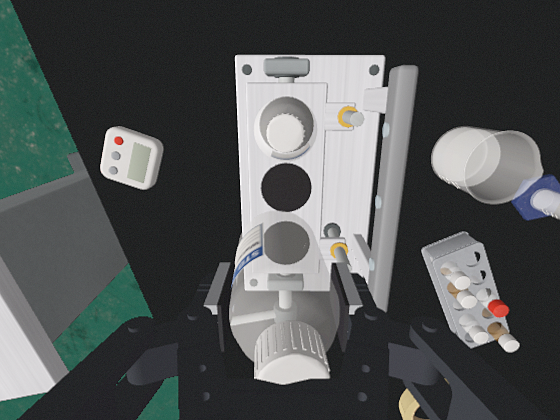

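The pads sit at (286,187) and (286,242), matching the predicted positions, and the carried bottle hangs upright. I'll lower it most of the way and re-measure.

>>> jog_arm(motion=[0, 0.01, 0.2, 0, 0, 0, 0.3, 0, 0.01, 0.4, 0, 0, 0, 0.3, 0, 0.01, 0.6, 0, 0, 0, 0.3, 0, 0.01, 0.6, 0, 0, 0, 0.3, 0, 0.01, 0.6, 0, 0, 0, 0.3])

```text
clock: 6.08
tcp_pos: [0.5767, 0.0972, 0.1218]
orientation: [0.0, 0.785, 0.619, 0.001]
wrist_force: [1.1, 0.4, -1.0]
finger_gap: 0.0468
grip_force: 31.3
```

Run:
```python
from h import *
import cv2
for k in range(3):
    i=read_camera("side"); s=env.get_state(); print(s['tcp_pos'],s['orientation'].round(4), go(fix(0,.04),.107,YAW))
cv2.imwrite("pics/s2.png",cv2.resize(i[150:290,200:370],None,fx=4,fy=4,interpolation=cv2.INTER_CUBIC)[:,:,::-1])
```

```text
[0.57742608 0.09710614 0.12244902] [0.0009 0.7854 0.6189 0.0013] [-0.002, -0.009, 0.077, 0.002, -0.001, 0.001]
[0.57771341 0.09695965 0.12262036] [0.0011 0.7855 0.6188 0.0016] [-0.002, -0.011, 0.078, 0.002, -0.001, 0.0]
[0.5777241  0.09684773 0.12257173] [0.0011 0.7856 0.6188 0.0016] [-0.001, -0.011, 0.078, 0.002, -0.001, 0.0]
```

View pics/s2.png

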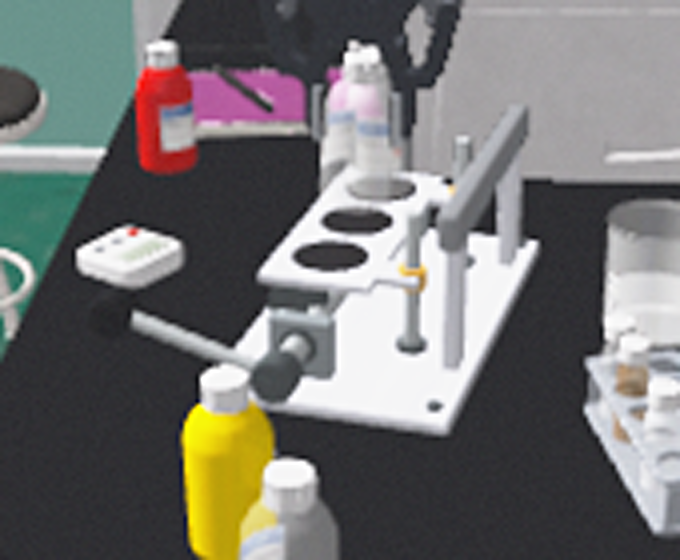

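Run:
```python
from h import *
c=get_calibration("side"); t=env.get_state()['tcp_pos']
g=lambda p:((proj(c,p)-[200,150])*4).round(0)
for y in (.102,.04,-.022): print(y,g(np.r_[fix(0,y),.066]),g(np.r_[fix(0,y),.171]))
print(t,g(t),g(t+[0,0,-.04]),g(t+[0,0,.065]))
```

```text
0.102 [378. 186.] [379.  47.]
0.04 [354. 218.] [354.  74.]
-0.022 [328. 253.] [327. 103.]
[0.5777241  0.09684773 0.12257173] [357. 142.] [357. 196.] [357.  50.]
```

Run:
```python
from h import *
import cv2
i=read_camera("side"); cv2.imwrite("pics/s3.png",cv2.resize(i[150:215,260:320],None,fx=9,fy=9,interpolation=cv2.INTER_CUBIC)[:,:,::-1])
```

```text
(no output)
```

View pics/s3.png

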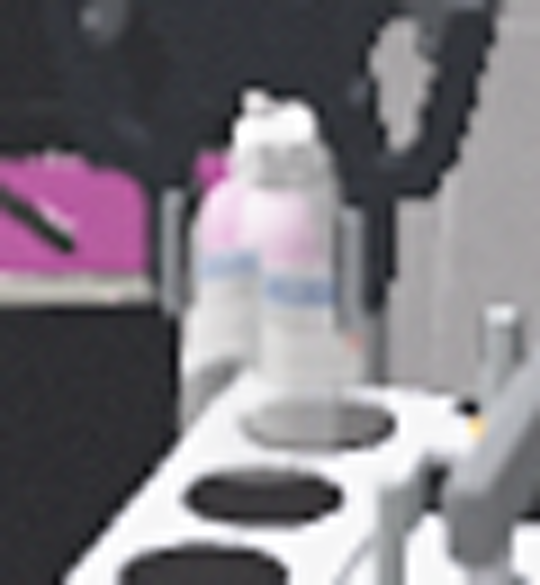

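The fingers sit at crop x 170 and 350 and the held bottle spans 185–340. It is over the middle pad, and the see-through bottle_a shows behind it. I'll lower it onto the pad.

>>> jog_arm(motion=[0, -0.01, 0.03, 0, 0, 0, 0.3, 0, -0.01, 0.055, 0, 0, 0, 0.3, 0, -0.01, 0.07, 0, 0, 0, 0.3, 0, -0.01, 0.075, 0, 0, 0, 0.3, 0, -0.01, 0.075, 0, 0, 0, 0.3])

```text
clock: 6.9
tcp_pos: [0.5742, 0.0972, 0.1075]
orientation: [0.0, 0.786, 0.619, 0.001]
wrist_force: [-5.9, 0.7, 15.1]
finger_gap: 0.0469
grip_force: 32.8
```

Run:
```python
from h import *
s=env.get_state(); print(s['tcp_pos'],s['wrist_force'], go(fix(0,.04),.107,YAW))
```

```text
[0.57416312 0.09715552 0.10746454] [-5.94150781  0.71026988 15.06666496] [0.001, 0.007, 0.002, 0.001, -0.0, 0.0]
```

>>> jog_arm(motion=[0, 0.006, -0.01, 0, 0, 0, 0.3, 0, 0.006, -0.006, 0, 0, 0, 0.3, 0, 0.006, -0.006, 0, 0, 0, 0.3])

```text
clock: 7.28
tcp_pos: [0.5758, 0.0968, 0.1076]
orientation: [0.0, 0.786, 0.619, 0.001]
wrist_force: [-5.0, 0.5, 8.2]
finger_gap: 0.0471
grip_force: 32.2
```

Run:
```python
from h import *
s=env.get_state(); print(s['tcp_pos'],s['wrist_force'], go(fix(0,.04),.107,YAW))
```

```text
[0.57578584 0.09678981 0.1076152 ] [-4.99970512  0.54823496  8.20041842] [0.001, -0.001, 0.003, 0.001, -0.0, 0.0]
```

Position is right. Release to about 62 mm, then go up.

>>> jog_arm(motion=[0, 0, -0.004, 0, 0, 0, 0.65, 0, 0, -0.004, 0, 0, 0, 0.72, 0, 0, -0.004, 0, 0, 0, 0.72, 0, 0, -0.1, 0, 0, 0, 0.72, 0, 0, -0.3, 0, 0, 0, 0.72, 0, 0, -0.5, 0, 0, 0, 0.72, 0, 0, -0.7, 0, 0, 0, 0.72, 0, 0, -0.7, 0, 0, 0, 0.72])

```text
clock: 8.28
tcp_pos: [0.5775, 0.0968, 0.2501]
orientation: [0.002, 0.786, 0.619, 0.003]
wrist_force: [0.7, 0.2, 0.2]
finger_gap: 0.0612
grip_force: 0.0
```

Run:
```python
from h import *
import cv2
s=env.get_state(); print(s['tcp_pos'],s['wrist_force'],s['finger_gap']); cc=[.564,-.3013]
w=get_calibration("wrist"); i=read_camera("wrist"); cv2.imwrite("pics/w3.png",i[:,:,::-1])
for y in (.102,.04): print(proj(w,np.r_[fix(0,y),.066]).round(1),proj(w,np.r_[fix(0,y),.171]).round(1))
print(go([.57,-.1],.245,YAW),go(cc,.245,YAW))
```

```text
[0.57754901 0.09678142 0.25007514] [0.7421321  0.15314442 0.24356155] 0.06120006704209534
[280.4 123.6] [280.4 134.6]
[280.5 184.5] [280.7 220. ]
[-0.964, 0.199, 0.014, 0.002, -0.001, 0.0] [-1.949, 0.406, 0.014, 0.002, -0.001, 0.0]
```

View pics/w3.png

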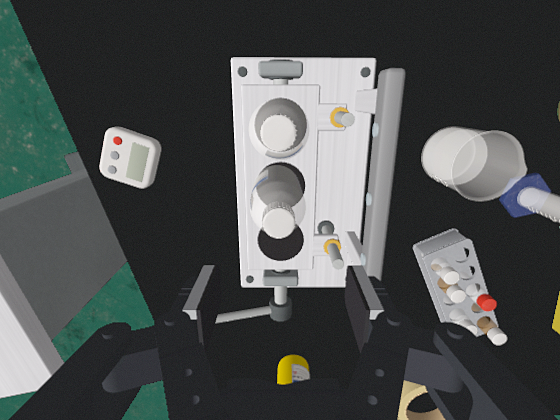

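The caps at (279,134) and (279,221) line up with the predictions and with each other, so bottle_b is upright and centred. Next is bottle_c.

>>> jog_arm(motion=[-0.2, 0.04, 0, 0, 0, 0, 1, -0.4, 0.08, 0, 0, 0, 0, 1, -0.6, 0.12, 0, 0, 0, 0, 1, -0.8, 0.16, 0, 0, 0, 0, 1, -0.98, 0.2, 0, 0, 0, 0, 1, -0.98, 0.2, 0, 0, 0, 0, 1])

```text
clock: 9.07
tcp_pos: [0.5676, -0.1054, 0.2444]
orientation: [-0.001, 0.787, 0.617, -0.001]
wrist_force: [0.2, -0.5, -0.5]
finger_gap: 0.0852
grip_force: 0.0
```

>>> jog_arm(motion=[-0.2, 0.04, 0, 0, 0, 0, 1, -0.4, 0.08, 0, 0, 0, 0, 1, -0.6, 0.12, 0, 0, 0, 0, 1, -0.8, 0.16, 0, 0, 0, 0, 1, -0.97, 0.2, 0, 0, 0, 0, 1, -0.97, 0.2, 0, 0, 0, 0, 1, -0.97, 0.2, 0, 0, 0, 0, 1])

```text
clock: 9.95
tcp_pos: [0.5617, -0.2998, 0.2454]
orientation: [-0.001, 0.785, 0.619, 0.0]
wrist_force: [-0.0, 0.4, 0.5]
finger_gap: 0.0854
grip_force: 0.0
```

Run:
```python
from h import *
import cv2
s=env.get_state(); print(s['clock'],s['tcp_pos'],s['finger_gap'],s['joint_pos'].round(2)); cc=[.564,-.3013]
w=get_calibration("wrist"); i=read_camera("wrist")
u=proj(w,cc+[.105]); print(u)
g=cv2.cvtColor(i,cv2.COLOR_RGB2GRAY); x0,y0=(u-45).astype(int); m=(g[y0:y0+90,x0:x0+90]>215).astype(np.uint8)
n,_,st,ce=cv2.connectedComponentsWithStats(m)
for k in range(1,n):
    if st[k,4]>60: q=ce[k]+[x0,y0]; print(st[k],q,ray(w,*q,.105))
print(go(cc,.041,YAW))
```

```text
9.95 [ 0.56165398 -0.29981643  0.24542862] 0.0853584385163381 [-0.62  0.44  0.26  1.4   0.    1.19]
[286.86353841 197.02103881]
[  20    7   37   54 1091] [277.16681943 191.60861595] [ 0.55653036 -0.29416288  0.105     ]
[-0.007, 0.014, 1.024, -0.001, -0.001, 0.001]
```

Run:
```python
from h import *
import cv2
w=get_calibration("wrist"); i=read_camera("wrist")
cv2.imwrite("pics/w4.png",cv2.resize(i[120:240,220:350],None,fx=4.5,fy=4.5,interpolation=cv2.INTER_CUBIC)[:,:,::-1])
s=[env.get_state()['tcp_pos']]
print(s, proj(w,[.564,-.3013,.105]),proj(w,[.564+.013,-.3013,.105]))
```

```text
[array([ 0.56190233, -0.29951454,  0.24615784])] [286.69794102 197.15304731] [300.41158856 194.0016114 ]
```

View pics/w4.png

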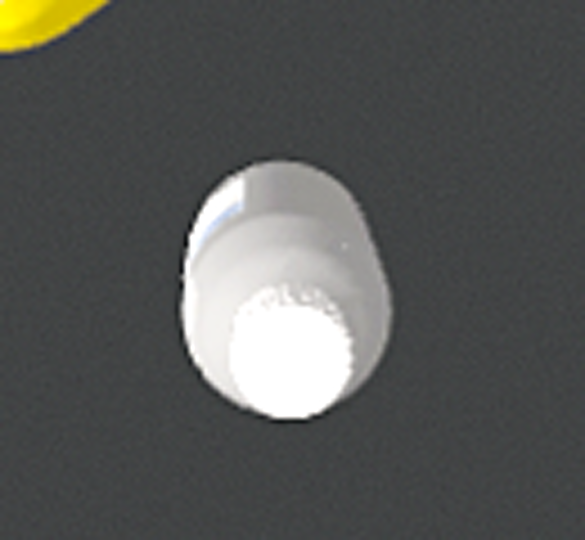

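The cap is at about (284.7,199.5), 2 mm off the prediction, so I'm correcting for that as I go down.

>>> jog_arm(motion=[-0.017, 0.004, 0.2, 0, 0, 0, 1, -0.017, 0.004, 0.45, 0, 0, 0, 1, -0.017, 0.004, 0.65, 0, 0, 0, 1, -0.017, 0.004, 0.85, 0, 0, 0, 1, -0.017, 0.004, 0.95, 0, 0, 0, 1, -0.017, 0.004, 1, 0, 0, 0, 1, -0.017, 0.004, 1, 0, 0, 0, 1])

```text
clock: 10.92
tcp_pos: [0.5618, -0.3037, 0.0464]
orientation: [-0.0, 0.785, 0.619, -0.0]
wrist_force: [-0.4, -0.0, -1.1]
finger_gap: 0.0852
grip_force: 0.0
```

Run:
```python
from h import *
s=env.get_state(); print(s['tcp_pos'],s['wrist_force'],go([.5617,-.3032],.041,YAW))
```

```text
[ 0.56180406 -0.30373907  0.04636454] [-0.40301256 -0.03806734 -1.10417197] [0.002, -0.001, 0.027, -0.0, -0.0, 0.001]
```

>>> jog_arm(motion=[0, 0, 0.025, 0, 0, 0, 1, 0, 0, 0.025, 0, 0, 0, 0.3, 0, 0, 0.025, 0, 0, 0, 0.3, 0, 0, 0.025, 0, 0, 0, 0.3, 0, 0, 0.025, 0, 0, 0, 0.3, 0, 0, 0.025, 0, 0, 0, 0.3, 0, 0, 0.025, 0, 0, 0, 0.3], newtons=30)

```text
clock: 11.8
tcp_pos: [0.5618, -0.3049, 0.0422]
orientation: [0.0, 0.786, 0.619, -0.0]
wrist_force: [-2.4, 0.7, 5.9]
finger_gap: 0.047
grip_force: 30.9
```

>>> jog_arm(motion=[0, 0, -0.1, 0, 0, 0, 0.3, 0, 0, -0.3, 0, 0, 0, 0.3, 0, 0, -0.5, 0, 0, 0, 0.3, 0, 0, -0.7, 0, 0, 0, 0.3, 0, 0, -0.9, 0, 0, 0, 0.3, 0, 0, -0.9, 0, 0, 0, 0.3])

```text
clock: 12.55
tcp_pos: [0.5636, -0.3058, 0.2253]
orientation: [0.003, 0.786, 0.619, 0.001]
wrist_force: [-0.4, 0.3, -1.0]
finger_gap: 0.0469
grip_force: 31.1
```

Run:
```python
from h import *
s=env.get_state(); print(s['tcp_pos'],go(fix(0,-.16),.23,YAW),go(fix(0,-.022),.23,YAW))
```

```text
[ 0.56360281 -0.30581042  0.2253005 ] [0.972, -0.414, -0.029, 0.004, 0.001, 0.0] [1.662, -0.414, -0.03, 0.004, 0.001, 0.0]
```

>>> jog_arm(motion=[0.2, -0.08, -0.05, 0, 0, 0, 0.3, 0.4, -0.16, -0.05, 0, 0, 0, 0.3, 0.6, -0.25, -0.05, 0, 0, 0, 0.3, 0.8, -0.33, -0.05, 0, 0, 0, 0.3, 0.97, -0.41, -0.05, 0, 0, 0, 0.3, 0.97, -0.41, -0.05, 0, 0, 0, 0.3])

```text
clock: 13.3
tcp_pos: [0.5263, -0.0942, 0.2302]
orientation: [-0.001, 0.785, 0.62, -0.0]
wrist_force: [0.7, -0.5, -1.0]
finger_gap: 0.0469
grip_force: 31.1
```

Run:
```python
from h import *
import cv2
s=env.get_state(); print(s['tcp_pos'],go(fix(0,-.022),.235,YAW))
i=read_camera("wrist")[:,:,::-1].copy(); cv2.imwrite("pics/w5.png",i); a=cv2.imread("pics/w2.png")
r=cv2.matchTemplate(i[300:400,225:355],a[322:380,258:326],cv2.TM_CCOEFF_NORMED); _,m,_,l=cv2.minMaxLoc(r); print(m,np.array(l)+[225,300]-[258,322])
o=np.hstack([a[220:400,200:370],i[220:400,200:370]]); cv2.imwrite("pics/cmp.png",cv2.resize(o,None,fx=2.3,fy=2.3))
```

```text
[ 0.52628226 -0.09417772  0.2302263 ] [0.677, 0.018, -0.023, -0.002, -0.001, 0.002]
0.8337181210517883 [ -5 -12]
```

View pics/cmp.png

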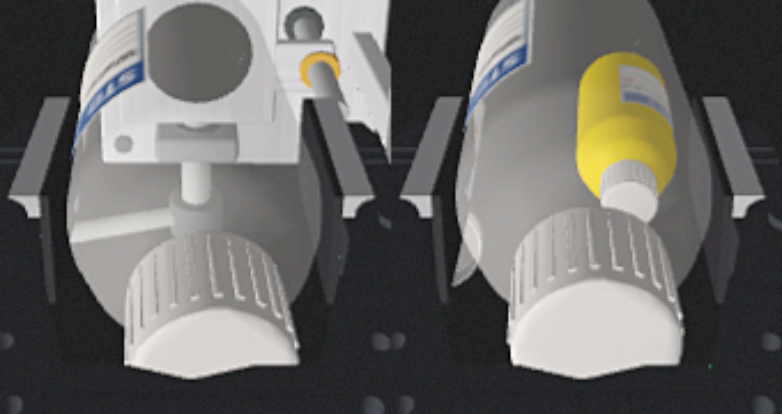

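Run:
```python
from h import *
s=env.get_state(); w=get_calibration("wrist"); t=s['tcp_pos']; C=np.array([.235,.972,0])
for off in (-.002,0,.002,.004,.006): print(off,[proj(w,t+C*(off+r)+[0,0,h]).round(1).tolist() for r,h in ((.013,.0485),(.013,.064),(-.013,.064))])
import cv2
for n in ("w2","w5"):
    i=cv2.imread(f"pics/{n}.png",0); print(n,i[300:390:2,287].tolist())
```

```text
-0.002 [[285.6, 319.3], [286.0, 352.0], [285.5, 414.1]]
0 [[285.6, 314.5], [286.0, 346.8], [285.6, 409.7]]
0.002 [[285.6, 309.7], [286.0, 341.5], [285.6, 405.2]]
0.004 [[285.7, 304.9], [286.1, 336.2], [285.6, 400.7]]
0.006 [[285.7, 300.0], [286.1, 330.7], [285.7, 396.1]]
w2 [186, 188, 188, 188, 170, 141, 156, 155, 156, 154, 145, 148, 147, 146, 147, 146, 149, 151, 149, 147, 150, 148, 151, 145, 154, 150, 151, 150, 216, 213, 212, 212, 210, 212, 212, 212, 212, 212, 211, 212, 211, 222, 82, 33, 36]
w5 [212, 212, 126, 130, 131, 137, 127, 129, 128, 129, 135, 144, 146, 153, 159, 163, 165, 168, 188, 137, 146, 198, 216, 215, 216, 215, 214, 215, 214, 215, 214, 215, 215, 213, 215, 214, 214, 215, 214, 214, 215, 225, 82, 35, 32]
```

Run:
```python
from h import *
import cv2
t=read_camera("top")[:,:,::-1].copy(); cv2.imwrite("pics/t5.png",t); c=get_calibration("top"); o=cv2.imread("pics/top0.png")
def caps(img,box,thr):
    x,y,w,h=box; g=cv2.cvtColor(img,cv2.COLOR_BGR2GRAY)[y:y+h,x:x+w]; n,_,st,ce=cv2.connectedComponentsWithStats((g>thr).astype(np.uint8))
    return [(st[k].tolist(),(ce[k]+[x,y]).round(1).tolist()) for k in range(1,n) if st[k,4]>25]
w=cv2.imread("pics/w3.png")
print("w3",caps(w,(250,105,60,140),228))
for y in (.102,.04): u=proj(c,np.r_[fix(0,y),.171]); print("pred top",u.round(1))
# match cap template of bottle a at start in top image
T=o[189:202,212:226]
for box in ((205,180,40,40),(232,188,40,40)):
    x,y,ww,h=box; r=cv2.matchTemplate(t[y:y+h,x:x+ww],T,cv2.TM_CCOEFF_NORMED); _,m,_,l=cv2.minMaxLoc(r); print(m,np.array(l)+[x+7,y+6])
A=w[105:165,250:310]; r=cv2.matchTemplate(w[190:250,245:315],w[116:152,260:300],cv2.TM_CCOEFF_NORMED); _,m,_,l=cv2.minMaxLoc(r); print("w3 tm",m,np.array(l)+[245,190]-[260,116])
```

```text
w3 [([0, 1, 18, 46, 248], [255.2, 134.5]), ([11, 13, 9, 29, 49], [263.2, 131.8]), ([0, 87, 16, 36, 297], [257.3, 210.0])]
pred top [219.3 194.5]
pred top [246.2 201.6]
0.9651077389717102 [219 195]
0.6121593117713928 [261 217]
w3 tm 0.3593039810657501 [-9 79]
```

Run:
```python
from h import *
import cv2
w=cv2.imread("pics/w3.png",0); w4=cv2.imread("pics/w4.png",0)
for box in ((255,105,50,60),(255,195,50,55)):
    x,y,ww,h=box; g=cv2.resize(w[y:y+h,x:x+ww],None,fx=4,fy=4,interpolation=cv2.INTER_CUBIC)
    r=cv2.HoughCircles(g,cv2.HOUGH_GRADIENT_ALT,1.5,20,param1=150,param2=.6,minRadius=40,maxRadius=130)
    if r is None: print(None); continue
    for q in r[0][:5]: print(((q[:2]+.5)/4-.5+[x,y]).round(1),q[2]/4)
g=cv2.resize(w[190:245,278:281].mean(1)[:,None],None,fx=1,fy=1).ravel(); print(g.round().tolist()); print(w[105:165,278:281].mean(1).round().tolist())
```

```text
[279.4 132.8] 20.008766
[279.4 132.8] 17.295717
[279.  222.8] 15.833224
[125.0, 130.0, 136.0, 138.0, 138.0, 137.0, 137.0, 136.0, 136.0, 137.0, 135.0, 136.0, 139.0, 142.0, 139.0, 139.0, 172.0, 135.0, 199.0, 217.0, 217.0, 217.0, 216.0, 216.0, 215.0, 215.0, 215.0, 214.0, 215.0, 215.0, 216.0, 215.0, 215.0, 215.0, 216.0, 215.0, 216.0, 215.0, 215.0, 215.0, 215.0, 215.0, 216.0, 215.0, 216.0, 214.0, 215.0, 234.0, 158.0, 26.0, 43.0, 47.0, 47.0, 46.0, 46.0]
[131.0, 137.0, 141.0, 139.0, 139.0, 138.0, 135.0, 136.0, 136.0, 126.0, 205.0, 221.0, 222.0, 221.0, 221.0, 221.0, 220.0, 221.0, 221.0, 220.0, 219.0, 220.0, 221.0, 221.0, 220.0, 220.0, 220.0, 220.0, 220.0, 219.0, 219.0, 219.0, 219.0, 219.0, 220.0, 219.0, 218.0, 219.0, 218.0, 219.0, 219.0, 219.0, 219.0, 220.0, 217.0, 216.0, 183.0, 208.0, 189.0, 177.0, 175.0, 165.0, 140.0, 149.0, 201.0, 222.0, 194.0, 104.0, 30.0, 37.0]
```

Run:
```python
from h import *
s=env.get_state(); print(s['tcp_pos'],go(fix(0.0005,-.0245),.235,YAW))
```

```text
[ 0.52738437 -0.09657059  0.23053022] [0.675, 0.01, -0.022, -0.001, 0.0, 0.001]
```

>>> jog_arm(motion=[0.17, 0.01, -0.01, 0, 0, 0, 0.3, 0.34, 0.01, -0.01, 0, 0, 0, 0.3, 0.5, 0.01, -0.01, 0, 0, 0, 0.3, 0.62, 0.01, -0.01, 0, 0, 0, 0.3, 0.675, 0.01, -0.01, 0, 0, 0, 0.3, 0.675, 0.01, 0.2, 0, 0, 0, 0.3, 0.675, 0.01, 0.4, 0, 0, 0, 0.3, 0.675, 0.01, 0.53, 0, 0, 0, 0.3, 0.675, 0.01, 0.53, 0, 0, 0, 0.3, 0.675, 0.01, 0.53, 0, 0, 0, 0.3])

```text
clock: 14.65
tcp_pos: [0.562, 0.0332, 0.1264]
orientation: [0.0, 0.786, 0.618, 0.0]
wrist_force: [0.8, -0.3, -0.7]
finger_gap: 0.0466
grip_force: 31.1
```

Run:
```python
from h import *
for k in range(3):
    read_camera("side"); s=env.get_state(); print(s['tcp_pos'],s['orientation'].round(4),go(fix(0.0005,-.0245),.1085,YAW))
```

```text
[0.56236487 0.03328296 0.12688989] [0.0008 0.7859 0.6183 0.0008] [0.003, -0.008, 0.092, 0.001, -0.0, -0.0]
[0.5624758  0.03344458 0.12706116] [0.001  0.7859 0.6184 0.0011] [0.002, -0.009, 0.093, 0.002, -0.0, -0.0]
[0.56242889 0.03357538 0.12707863] [0.001  0.7858 0.6185 0.0011] [0.002, -0.008, 0.093, 0.002, -0.0, -0.0]
```

>>> jog_arm(motion=[0.001, -0.004, 0.04, 0, 0, 0, 0.3, 0.001, -0.004, 0.07, 0, 0, 0, 0.3, 0.001, -0.004, 0.085, 0, 0, 0, 0.3, 0.001, -0.004, 0.088, 0, 0, 0, 0.3, 0.001, -0.004, 0.088, 0, 0, 0, 0.3])

```text
clock: 15.42
tcp_pos: [0.56, 0.0344, 0.1083]
orientation: [-0.0, 0.786, 0.619, -0.0]
wrist_force: [-2.8, 0.9, 4.9]
finger_gap: 0.0471
grip_force: 31.8
```

Run:
```python
from h import *
s=env.get_state(); print(s['tcp_pos'],s['wrist_force'],go(fix(0.0005,-.0245),.1085,YAW))
```

```text
[0.56001891 0.03442839 0.10825352] [-2.78791516  0.89720405  4.8727976 ] [0.0, 0.005, -0.001, -0.0, 0.0, 0.0]
```

Contact is at 5 N and the position is right, so I'll release and go up.

>>> jog_arm(motion=[0, 0.003, 0, 0, 0, 0, 0.3, 0, 0.003, 0, 0, 0, 0, 0.65, 0, 0.003, 0, 0, 0, 0, 0.72, 0, 0.003, 0, 0, 0, 0, 0.72, 0, 0.003, -0.1, 0, 0, 0, 0.72, 0, 0.003, -0.3, 0, 0, 0, 0.72, 0, 0.003, -0.5, 0, 0, 0, 0.72, 0, 0.003, -0.7, 0, 0, 0, 0.72, 0, 0.003, -0.7, 0, 0, 0, 0.72])

```text
clock: 16.55
tcp_pos: [0.5632, 0.034, 0.2516]
orientation: [0.002, 0.786, 0.619, 0.003]
wrist_force: [-0.1, 0.3, -0.2]
finger_gap: 0.0613
grip_force: 0.0
```

Run:
```python
from h import *
s=env.get_state(); print(s['clock'],s['tcp_pos'],s['finger_gap'])
for xy,z in ((fix(-.106,-.135),.19),):
    print(xy,go(xy,z,np.pi/2+YAW))
```

```text
16.55 [0.56316396 0.03401485 0.25157134] 0.06132030576821114
[ 0.43147736 -0.0481523 ] [-0.554, -0.546, 0.303, 0.004, 0.003, -1.0]
```

>>> jog_arm(motion=[-0.14, -0.14, 0, 0, 0, -0.11, 0.72, -0.28, -0.28, 0, 0, 0, -0.22, 0.72, -0.42, -0.42, 0, 0, 0, -0.33, 0.72, -0.554, -0.546, 0, 0, 0, -0.44, 0.72, -0.554, -0.546, 0, 0, 0, -0.55, 0.72, -0.554, -0.546, 0, 0, 0, -0.66, 0.72, -0.554, -0.546, 0, 0, 0, -0.77, 0.72, -0.554, -0.546, 0, 0, 0, -0.88, 0.72, -0.554, -0.546, 0, 0, 0, -1, 0.72, -0.554, -0.546, 0, 0, 0, -1, 0.72, -0.554, -0.546, 0, 0, 0, -1, 0.72])

```text
clock: 17.92
tcp_pos: [0.4287, -0.0478, 0.2473]
orientation: [-0.0, 0.12, 0.993, 0.0]
wrist_force: [-0.6, -0.1, 0.1]
finger_gap: 0.0615
grip_force: 0.0
```

Run:
```python
from h import *
import cv2
s=env.get_state(); print(s['clock'],s['tcp_pos'],s['joint_pos'].round(2))
def circ(i,u,rad,c,S=6):
    x,y=(u-22).astype(int); g=cv2.cvtColor(i,cv2.COLOR_RGB2GRAY)[y:y+44,x:x+44]; g=cv2.resize(g,None,fx=S,fy=S,interpolation=cv2.INTER_CUBIC)
    r=cv2.HoughCircles(g,cv2.HOUGH_GRADIENT_ALT,1.5,10,param1=150,param2=.5,minRadius=int(S*rad*.7),maxRadius=int(S*rad*1.5))
    out=[]
    for q in ([] if r is None else r[0][:3]):
        p=(q[:2]+.5)/S-.5+[x,y]; W=ray(c,*p,.171)[:2]-FX; C_,S_=np.cos(YAW),np.sin(YAW)
        out.append((p.round(1).tolist(),round(float(q[2]/S),1),[round(float(C_*W[0]+S_*W[1]),4),round(float(-S_*W[0]+C_*W[1]),4)]))
    return out
for n in ("top","wrist"):
    c=get_calibration(n); i=read_camera(n); cv2.imwrite(f"pics/{n}6.png",i[:,:,::-1])
    for y in (.102,.04,-.022):
        p=np.r_[fix(0,y),.171]; u=proj(c,p); R=np.linalg.norm(proj(c,p+[0,.013,0])-u)
        if 22<u[0]<538 and 22<u[1]<398: print(n,y,u.round(1),R.round(1),circ(i,u,R,c))
        else: print(n,y,u)
```

```text
17.925 [ 0.42865487 -0.04783858  0.2473398 ] [-0.3   0.03 -0.26  1.28  0.   -0.06]
top 0.102 [219.3 194.5] 5.9 []
top 0.04 [246.2 201.6] 5.9 [([246.1, 202.8], 6.1, [-0.0027, 0.0396]), ([246.1, 202.8], 4.8, [-0.0027, 0.0396])]
top -0.022 [273.3 208.7] 5.9 [([273.1, 209.3], 5.6, [-0.0014, -0.022]), ([277.1, 212.8], 7.8, [-0.0066, -0.0325]), ([273.1, 209.3], 7.8, [-0.0014, -0.022])]
wrist 0.102 [563.22080025 340.82288291]
wrist 0.04 [490. 341.] 16.0 []
wrist -0.022 [416.9 341.2] 15.7 []
```

The caps in fixture coordinates are b (-2.7, 39.6) mm and c (-1.4, -22.0) mm, which is a good row. On to the knob.

Run:
```python
from h import *
print(go(fix(-.106,-.135),.045,np.pi/2+YAW))
```

```text
[-0.014, 0.002, 1.013, 0.0, -0.0, -0.001]
```

>>> jog_arm(motion=[-0.01, 0.002, 0.25, 0, 0, 0, 0.7, -0.01, 0.002, 0.5, 0, 0, 0, 0.7, -0.01, 0.002, 0.7, 0, 0, 0, 0.7, -0.01, 0.002, 0.85, 0, 0, 0, 0.7, -0.01, 0.002, 0.95, 0, 0, 0, 0.7, -0.01, 0.002, 1, 0, 0, 0, 0.7, -0.01, 0.002, 1, 0, 0, 0, 0.7])

```text
clock: 18.9
tcp_pos: [0.4307, -0.0479, 0.0476]
orientation: [-0.0, 0.118, 0.993, 0.0]
wrist_force: [-0.0, -0.3, -0.5]
finger_gap: 0.0598
grip_force: 0.0
```

Run:
```python
from h import *
s=env.get_state(); print(s['tcp_pos'],s['wrist_force'],go(fix(-.106,-.135),.045,np.pi/2+YAW))
```

```text
[ 0.43067799 -0.04786949  0.04761563] [-0.02170795 -0.34211714 -0.51154867] [-0.004, -0.0, 0.013, 0.0, -0.001, -0.0]
```

>>> jog_arm(motion=[-0.003, 0, 0.012, 0, 0, 0, 0.7, -0.003, 0, 0.012, 0, 0, 0, 0, -0.003, 0, 0.012, 0, 0, 0, 0, -0.003, 0, 0.012, 0, 0, 0, 0, -0.003, 0, 0.012, 0, 0, 0, 0, -0.003, 0, 0.012, 0, 0, 0, 0], newtons=40)

```text
clock: 19.65
tcp_pos: [0.4316, -0.0493, 0.0461]
orientation: [0.0, 0.119, 0.993, -0.001]
wrist_force: [-1.1, -5.2, 2.9]
finger_gap: 0.0251
grip_force: 41.9
```

Run:
```python
from h import *
s=env.get_state(); print(s['tcp_pos'],s['wrist_force'],s['finger_gap'])
# arc, centre pivot (0,-.135,.034), tool x=-fix x, z down
for a in np.linspace(0,1.3,14): print(round(a,2), round((-.11*np.sin(1.3)+.11*np.sin(1.3-a))/.2,3), round(-(.11*np.cos(1.3-a)-.11*np.cos(1.3))/.2,3))
```

```text
[ 0.43164971 -0.04931721  0.04605669] [-1.13611688 -5.22944541  2.89084184] 0.025105478127556802
0.0 0.0 -0.0
0.1 -0.017 -0.052
0.2 -0.04 -0.102
0.3 -0.067 -0.15
0.4 -0.099 -0.195
0.5 -0.135 -0.236
0.6 -0.176 -0.274
0.7 -0.219 -0.307
0.8 -0.266 -0.336
0.9 -0.316 -0.359
1.0 -0.367 -0.378
1.1 -0.421 -0.392
1.2 -0.475 -0.4
1.3 -0.53 -0.403
```

>>> jog_arm(motion=[-0.008, 0, -0.026, 0, 0, 0, 0, -0.017, 0, -0.052, 0, 0, 0, 0, -0.028, 0, -0.077, 0, 0, 0, 0, -0.04, 0, -0.102, 0, 0, 0, 0, -0.053, 0, -0.126, 0, 0, 0, 0, -0.067, 0, -0.15, 0, 0, 0, 0, -0.083, 0, -0.173, 0, 0, 0, 0, -0.099, 0, -0.195, 0, 0, 0, 0, -0.117, 0, -0.216, 0, 0, 0, 0, -0.135, 0, -0.236, 0, 0, 0, 0, -0.176, 0, -0.274, 0, 0, 0, 0, -0.176, 0, -0.274, 0, 0, 0, 0])

```text
clock: 21.15
tcp_pos: [0.4636, -0.0571, 0.0992]
orientation: [-0.002, 0.119, 0.993, -0.001]
wrist_force: [-3.1, -4.6, -3.9]
finger_gap: 0.0254
grip_force: 40.9
```

Run:
```python
from h import *
s=env.get_state(); p=s['tcp_pos']; print(p,s['wrist_force'],s['finger_gap'])
C,S=np.cos(YAW),np.sin(YAW); d=p[:2]-FX; f=[C*d[0]+S*d[1],-S*d[0]+C*d[1]]; print(f,"angle",1.3-np.arctan2(-f[0],p[2]+.019-.034),np.hypot(f[0],p[2]-.015), go(fix(0,-.135),.125,np.pi/2+YAW))
```

```text
[ 0.46362235 -0.0571115   0.09924102] [-3.13304935 -4.6415674  -3.92296235] 0.025393189325623598
[np.float64(-0.07265017711761663), np.float64(-0.13616485346493293)] angle 0.5883460616921852 0.11124116545471507 [-0.363, 0.006, -0.131, -0.002, -0.003, -0.001]
```

>>> jog_arm(motion=[-0.021, 0, -0.017, 0, 0, 0, 0, -0.043, 0, -0.033, 0, 0, 0, 0, -0.066, 0, -0.048, 0, 0, 0, 0, -0.09, 0, -0.062, 0, 0, 0, 0, -0.115, 0, -0.074, 0, 0, 0, 0, -0.14, 0, -0.085, 0, 0, 0, 0, -0.165, 0, -0.095, 0, 0, 0, 0, -0.191, 0, -0.104, 0, 0, 0, 0, -0.245, 0, -0.118, 0, 0, 0, 0, -0.299, 0, -0.126, 0, 0, 0, 0, -0.345, 0, -0.129, 0, 0, 0, 0, -0.345, 0, -0.129, 0, 0, 0, 0])

```text
clock: 22.65
tcp_pos: [0.5301, -0.0734, 0.1253]
orientation: [-0.003, 0.119, 0.993, -0.001]
wrist_force: [-5.2, -5.1, 1.0]
finger_gap: 0.0252
grip_force: 39.7
```

```bash
cat > a.py <<'E'
from h import *
import cv2
C,S=np.cos(YAW),np.sin(YAW)
for k in range(4):
    i=read_camera("side"); s=env.get_state(); p=s['tcp_pos']; d=p[:2]-FX; f=[C*d[0]+S*d[1],-S*d[0]+C*d[1]]; print(p.round(4),s['wrist_force'].round(1),round(s['finger_gap'],4),np.round(f,4),"angle",1.3-np.arctan2(-f[0],p[2]-.015))
c=get_calibration("side"); cv2.imwrite("pics/end%d.png"%(s['clock']*100),i[:,:,::-1])
g=cv2.cvtColor(i,cv2.COLOR_RGB2HSV)
# rod: profile of brightness across rod at heights
for z in (.07,.08,.09,.1):
    u0=proj(c,np.r_[fix(0,-.135),z]); r=int(round(u0[1])); x0=int(u0[0])-14; print(z,u0.round(1),x0,g[r,x0:x0+29,2].tolist())
E
python3 a.py
```

```text
[ 0.5301 -0.0734  0.1253] [-5.6 -4.6 -0.2] 0.0255 [-0.0042 -0.1364] angle 1.2622875539910854
[ 0.5301 -0.0734  0.1253] [-6.2 -5.1 -0.4] 0.0259 [-0.0042 -0.1364] angle 1.2619750338445705
[ 0.5301 -0.0734  0.1253] [-5.  -4.7  0.5] 0.025 [-0.0042 -0.1364] angle 1.2619594788901474
[ 0.5301 -0.0734  0.1253] [-4.5 -3.9 -1.5] 0.0254 [-0.0042 -0.1364] angle 1.2617255669785294
0.07 [268.4 229.9] 254 [53, 50, 50, 53, 51, 50, 49, 49, 39, 135, 224, 194, 149, 145, 143, 144, 144, 153, 155, 161, 168, 172, 177, 188, 190, 195, 198, 203, 168]
0.08 [268.3 226.2] 254 [51, 50, 50, 53, 51, 48, 53, 52, 47, 63, 162, 164, 145, 137, 250, 251, 249, 252, 229, 106, 72, 77, 73, 131, 174, 167, 118, 80, 76]
0.09 [268.3 222.5] 254 [48, 51, 51, 50, 51, 49, 50, 49, 42, 161, 163, 150, 148, 111, 55, 82, 236, 203, 99, 72, 80, 80, 79, 80, 79, 78, 78, 79, 80]
0.1 [268.2 218.7] 254 [51, 53, 48, 50, 53, 50, 49, 45, 104, 162, 160, 148, 143, 89, 47, 49, 46, 40, 68, 75, 78, 78, 78, 77, 75, 74, 80, 85, 87]
```

```bash
cat > rod.py <<'E'
from h import *
import cv2,glob,sys
c=get_calibration("side"); i=np.mean([cv2.cvtColor(read_camera("side"),cv2.COLOR_RGB2GRAY).astype(float) for _ in range(4)],0)
def row(r,x): return np.interp(x,np.arange(560),i[r])
p0=proj(c,np.r_[fix(0,-.135),.034]); p1=proj(c,np.r_[fix(0,-.135),.144])
out=[]
for r in range(int(p1[1])+4,int(p0[1])-6):
    a=i[r,256:276]; print(r,a.round().astype(int).tolist())
print("upright line",p0.round(2),p1.round(2))
for L in (-.15,-.1,-.05,0,.05): print(L,proj(c,np.r_[fix(.11*np.sin(L),-.135),.034+.11*np.cos(L)]).round(2))
E
python3 rod.py
```

```text
205 [42, 39, 36, 99, 82, 50, 53, 56, 56, 47, 101, 145, 132, 80, 46, 46, 50, 225, 248, 246]
206 [44, 39, 36, 89, 74, 53, 54, 67, 60, 48, 99, 144, 131, 75, 40, 36, 133, 242, 250, 243]
207 [48, 42, 35, 90, 75, 52, 50, 65, 59, 48, 87, 140, 129, 138, 142, 131, 236, 250, 242, 209]
208 [48, 44, 40, 87, 74, 50, 55, 56, 53, 49, 87, 140, 125, 220, 244, 241, 249, 237, 191, 157]
209 [46, 46, 44, 105, 83, 48, 50, 51, 51, 47, 84, 138, 120, 242, 250, 249, 243, 200, 159, 154]
210 [46, 45, 43, 100, 110, 91, 71, 63, 64, 49, 97, 140, 118, 241, 248, 247, 231, 154, 145, 152]
211 [47, 48, 46, 66, 116, 134, 131, 128, 129, 123, 133, 142, 192, 246, 247, 247, 245, 194, 118, 119]
212 [46, 47, 46, 43, 79, 133, 159, 155, 150, 148, 162, 186, 240, 247, 246, 246, 248, 246, 218, 138]
213 [47, 48, 46, 46, 40, 98, 160, 157, 144, 140, 231, 247, 249, 247, 246, 246, 246, 248, 248, 242]
214 [48, 46, 48, 47, 42, 59, 162, 160, 142, 138, 220, 242, 243, 244, 247, 247, 247, 248, 248, 250]
215 [48, 47, 47, 47, 43, 37, 167, 165, 141, 140, 154, 192, 207, 219, 226, 229, 232, 235, 237, 242]
216 [46, 48, 47, 46, 46, 38, 158, 161, 14
[... 1420 characters left out ...]
214, 150, 144, 140, 126, 119, 120, 120, 121, 123, 124]
232 [48, 48, 48, 46, 40, 83, 214, 251, 251, 225, 151, 143, 142, 130, 122, 115, 96, 91, 91, 93]
233 [46, 47, 45, 42, 33, 173, 250, 249, 249, 228, 154, 141, 144, 131, 104, 82, 127, 138, 107, 77]
234 [47, 46, 44, 36, 116, 237, 249, 246, 248, 235, 167, 142, 145, 128, 86, 124, 217, 222, 181, 131]
235 [46, 44, 35, 134, 227, 249, 247, 245, 247, 242, 188, 143, 145, 119, 101, 214, 241, 227, 190, 150]
236 [45, 38, 79, 226, 250, 247, 245, 245, 246, 245, 199, 145, 143, 127, 184, 241, 235, 200, 159, 140]
upright line [268.69 243.1 ] [267.84 201.77]
-0.15 [261.28 201.51]
-0.1 [263.45 201.49]
-0.05 [265.64 201.58]
0 [267.84 201.77]
0.05 [270.06 202.08]
```

```bash
cat > lean.py <<'E'
from h import *
import cv2
c=get_calibration("side"); i=np.mean([cv2.cvtColor(read_camera("side"),cv2.COLOR_RGB2GRAY).astype(float) for _ in range(3)],0)
s=env.get_state(); p=s['tcp_pos']; C,S=np.cos(YAW),np.sin(YAW); d=p[:2]-FX
print(round(s['clock'],2),p.round(4),s['wrist_force'].round(1),round(s['finger_gap'],4),round(s['grip_force'],1),"fx",round(C*d[0]+S*d[1],4),"fy",round(-S*d[0]+C*d[1],4))
R,X=[],[]
for r in range(214,229):
    a=i[r,254:276]; k=int(np.argmax((a[1:]>100)&(a[:-1]<=100))); R.append(r); X.append(254+k+(100-a[k])/(a[k+1]-a[k]))
m,b=np.polyfit(R,X,1); print("slope",m.round(4),"edge@221",(m*221+b).round(2),"resid",np.std(np.polyval([m,b],R)-X).round(2))
L=np.linspace(-.3,.3,61); p0=proj(c,np.r_[fix(0,-.135),.034]); sl=[]
for l in L: q=proj(c,np.r_[fix(.11*np.sin(l),-.135),.034+.11*np.cos(l)]); sl.append((p0[0]-q[0])/(p0[1]-q[1]))
print("lean",np.interp(-m,-np.array(sl),L).round(3))
E
python3 lean.py
```

```text
23.2 [ 0.5301 -0.0734  0.1253] [-5.2 -4.8  0.2] 0.0251 39.6 fx -0.0042 fy -0.1364
slope 0.1657 edge@221 262.41 resid 0.1
lean -0.138
```

>>> jog_arm(motion=[0, 0, 0, 0, 0, 0, 0, 0, 0, 0, 0, 0, 0, 0, -0.01, 0, 0, 0, 0, 0, 0, -0.02, 0, 0, 0, 0, 0, 0, -0.025, 0, 0, 0, 0, 0, 0, -0.025, 0, 0, 0, 0, 0, 0], newtons=80)

```text
clock: 23.95
tcp_pos: [0.5324, -0.074, 0.1255]
orientation: [-0.005, 0.119, 0.993, -0.001]
wrist_force: [-13.0, -3.2, 7.6]
finger_gap: 0.0247
grip_force: 79.7
```

```bash
python3 lean.py
```

```text
24.1 [ 0.5324 -0.074   0.1255] [-12.6  -2.5   8.2] 0.0246 79.7 fx -0.0018 fy -0.1364
slope 0.141 edge@221 262.91 resid 0.12
lean -0.114
```

>>> jog_arm(motion=[-0.007, 0, 0, 0, 0.01, 0, 0, -0.014, 0, 0, 0, 0.02, 0, 0, -0.021, 0, 0, 0, 0.03, 0, 0, -0.028, 0, 0, 0, 0.04, 0, 0, -0.035, 0, 0, 0, 0.05, 0, 0, -0.035, 0, 0, 0, 0.05, 0, 0])

```text
clock: 24.85
tcp_pos: [0.5394, -0.0757, 0.1254]
orientation: [-0.044, 0.119, 0.992, 0.004]
wrist_force: [-11.5, -4.0, 4.7]
finger_gap: 0.0245
grip_force: 79.3
```

```bash
python3 lean.py
```

```text
25.0 [ 0.5394 -0.0757  0.1254] [-10.1  -3.8   4.9] 0.0249 79.2 fx 0.0053 fy -0.1364
slope 0.0934 edge@221 264.54 resid 0.29
lean -0.069
```

>>> jog_arm(motion=[-0.007, 0, 0, 0, 0.008, 0, 0, -0.012, 0, 0, 0, 0.015, 0, 0, -0.012, 0, 0, 0, 0.015, 0, 0, -0.012, 0, 0, 0, 0.015, 0, 0])

```text
clock: 25.5
tcp_pos: [0.5415, -0.0762, 0.1253]
orientation: [-0.056, 0.118, 0.991, 0.005]
wrist_force: [-11.3, -3.1, 4.2]
finger_gap: 0.0242
grip_force: 79.3
```

```bash
sed -i 's/^m,b=/print(np.round(X,2).tolist());m,b=/' lean.py; python3 lean.py; python3 rod.py | head -33 | tail -28
```

```text
25.65 [ 0.5415 -0.0762  0.1252] [-10.3  -3.9   4. ] 0.0248 79.3 fx 0.0075 fy -0.1364
[263.55, 263.54, 263.85, 265.03, 265.33, 265.47, 265.45, 265.45, 265.44, 265.44, 265.44, 265.49, 265.58, 265.16, 264.49]
slope 0.0966 edge@221 264.98 resid 0.58
lean -0.072
210 [48, 48, 46, 46, 48, 48, 46, 44, 100, 101, 75, 53, 51, 51, 50, 62, 134, 148, 132, 146]
211 [47, 48, 48, 48, 48, 47, 48, 44, 84, 126, 132, 113, 104, 80, 60, 92, 139, 134, 98, 114]
212 [48, 47, 48, 48, 46, 49, 46, 43, 60, 153, 168, 149, 144, 133, 124, 132, 142, 201, 204, 140]
213 [46, 48, 47, 47, 48, 47, 46, 40, 124, 236, 217, 157, 147, 145, 208, 212, 196, 244, 250, 244]
214 [47, 46, 46, 48, 48, 48, 46, 38, 151, 235, 218, 158, 143, 138, 238, 247, 244, 249, 250, 250]
215 [47, 48, 48, 46, 48, 47, 45, 39, 152, 202, 197, 158, 141, 138, 214, 233, 233, 236, 238, 240]
216 [48, 46, 48, 46, 47, 48, 46, 41, 110, 158, 186, 160, 142, 140, 157, 177, 182, 182, 188, 198]
217 [48, 48, 48, 47, 48, 48, 46, 46, 38, 98, 176, 162, 144, 145, 116, 118, 130, 156, 169, 159]
218 [47, 49, 49, 48, 48, 47, 48, 46, 41, 63, 172, 166, 144, 146, 91, 31, 88, 166
[... 1077 characters left out ...]
239, 252, 244, 190, 146, 144, 136, 143, 152, 158, 162, 166]
231 [48, 48, 48, 47, 46, 38, 78, 226, 250, 248, 243, 190, 145, 144, 132, 122, 121, 122, 123, 126]
232 [48, 46, 47, 46, 39, 84, 216, 250, 248, 247, 244, 198, 146, 146, 134, 116, 98, 91, 91, 94]
233 [49, 48, 46, 42, 32, 174, 250, 248, 246, 246, 246, 204, 148, 144, 124, 88, 128, 140, 108, 78]
234 [48, 47, 43, 36, 116, 238, 249, 246, 246, 246, 246, 206, 147, 144, 115, 130, 218, 224, 182, 136]
235 [46, 44, 36, 134, 228, 249, 247, 245, 245, 246, 246, 207, 148, 144, 138, 220, 242, 228, 196, 156]
236 [45, 38, 80, 228, 250, 247, 246, 245, 245, 246, 247, 211, 149, 142, 179, 230, 230, 204, 166, 144]
upright line [268.69 243.1 ] [267.84 201.77]
```

```bash
python3 - <<'E'
from h import *
import cv2
c=get_calibration("top"); i=read_camera("top"); C_,S_=np.cos(YAW),np.sin(YAW); g0=cv2.cvtColor(i,cv2.COLOR_RGB2GRAY)
for y in (.102,.04,-.022):
    u=proj(c,np.r_[fix(0,y),.1826]); x,v=(u-14).astype(int); g=cv2.resize(g0[v:v+28,x:x+28],None,fx=6,fy=6,interpolation=cv2.INTER_CUBIC)
    r=cv2.HoughCircles(g,cv2.HOUGH_GRADIENT_ALT,1.5,10,param1=100,param2=.3,minRadius=25,maxRadius=50)
    for q in ([] if r is None else r[0][:2]):
        p=(q[:2]+.5)/6-.5+[x,v]; W=ray(c,*p,.1826)[:2]-FX; print(y,[round(float(C_*W[0]+S_*W[1]),4),round(float(-S_*W[0]+C_*W[1]),4)])
    if r is None: print(y,u,g0[int(u[1])-2:int(u[1])+3,int(u[0])-2:int(u[0])+3].mean())
E
python3 lean.py
```

```text
0.102 [-0.0005, 0.1061]
0.04 [-0.0004, 0.0392]
0.04 [-0.0, 0.0291]
-0.022 [-0.0018, -0.0246]
-0.022 [-0.0115, -0.0198]
26.05 [ 0.5415 -0.0762  0.1253] [-10.4  -3.4   4.5] 0.0244 79.3 fx 0.0075 fy -0.1364
[263.55, 263.53, 263.87, 265.03, 265.33, 265.47, 265.46, 265.45, 265.43, 265.44, 265.43, 265.49, 265.59, 265.15, 264.49]
slope 0.0964 edge@221 264.98 resid 0.58
lean -0.072
```

The row is intact, all three caps are within about 2 mm of line, and the lever is upright and holding steady. Handing in.

```bash
python3 -c "
from workcell import env; print(env.hand_in())"
```

```text
the job is handed in; nothing more can be done
None
```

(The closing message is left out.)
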